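# Shut the wash box and show its mark to the camera in the swivel mirror

### The job

The pumice stone is packed: slide the wash box's lid fully shut, then take the spring-loaded swivel mirror by the tab on its top and turn it until the round mark on the lid's pull appears in the middle of the mirror as seen by the small camera on the mirror's stand. The mirror springs back if released, so finish with the gripper still holding it steady at that angle. Leave the mug, the deodorant stick and the shower scraper where they are.

Things in the scene. Friction and masses are not known exactly. Their poses are not given: they have to be found in the camera images.
- box: Brown wooden wash box fixed to the bench, 130 (x) x 220 (y) x 85 mm high, open on top, walls 8 mm, a grey pumice stone inside. Origin: centre of its underside; z up. The lid slides along the box's y axis: it opens towards +y and shuts towards -y.
- lid (a joint): Dark wooden sliding lid of the box (130 x 220 x 8 mm, upper face 93 mm above the bench), in m: 0 = fully shut (hard stop, lid covers the box), grows as it slides open along the box's +y, at most 0.13. It slides stiffly (about 1.5 N friction) and stays where left.
- tab (a point): Centre of the lid's pull: an upright wooden tab on the -y end of the lid, 50 mm wide (box x), 12 mm thick (box y), rising from the lid (93 mm) to 152 mm above the bench; the point is 122 mm above the bench and moves with the lid. Axes as the box's. With the lid shut it lies 104 mm from the box origin along the box's -y.
- marker (a point): Centre of the round mark (pale ring of 36 mm with a pale dot in it) on the -y face of the pull, 122 mm above the bench; moves with the lid. Axes as the box's. The mark looks along the box's -y.
- stand: Inspection stand fixed to the bench: a plank 280 x 100 x 14 mm, with the swivel mirror at one end and the small black camera on a post at the other. Origin: on the bench, on the vertical axis about which the mirror turns; x points from the mirror to the camera, z up.
- lens (a point): Front of the camera's lens, 170 mm from the mirror axis along the stand's +x and 120 mm above the bench. The camera looks level, straight at the mirror axis. Its black case (42 mm wide) is 138 mm high.
- mirror: Square upright mirror 100 x 100 mm in a thin wooden frame, 70 to 170 mm above the bench; its face lies in the turning axis, 12.5 mm of frame behind. Origin: on the bench, on that axis; x = where it faces, z up. It turns from rest (facing the lens, against a stop) anticlockwise seen from above, at most 1.4 rad; a spring pulls it back (0.02 N m at rest, 0.07 N m at 1.0 rad).
- grip (a point): Point on the turning axis, 197 mm above the bench, in the middle of the grip tab on top of the mirror: an upright tab 12 mm thick (mirror x), 34 mm wide (mirror y), from 170 to 216 mm above the bench, centred on the axis. Axes as the mirror's.
- sight_line (a point): The camera's line of sight after reflection: origin on the turning axis 120 mm above the bench, x = level direction in which the camera looks after the mirror (turns twice as far as the mirror; with the mirror at rest it points back to the lens), z up. The camera sees the mark in the middle of the mirror when the mark lies on this x axis.
- mug: Beige ceramic mug, 78 mm across, 92 mm high, with a handle; origin at the centre of its underside. Leave alone.
- deodorant: Closed deodorant stick standing upright, 36 x 56 x 103 mm high; origin at the centre of its underside. Leave alone.
- scraper: Small white plastic shower scraper lying flat, blade 200 mm wide (its x), 170 mm long (its y), 14 mm high; origin on its underside in the middle. Leave alone.

How it is judged:
By the outcome, as a careful person would: the job done as asked, in the order asked, and still so for the second after the job is handed in, while the arm keeps its last pose, push and grip.
It also fails if it takes over 45 s, if anything falls off the work surface, if the arm or the gripper's body presses on something with over 40 N, if the wrist force passes 120 N, or if a joint passes its speed limit or range.

### The arm

A 7-joint arm with a two-finger parallel gripper is mounted at the origin on the work surface. World frame = base frame: x ahead of the robot, y to its left, z up, the work surface at z = 0. Lengths are in m, angles in rad, forces in N, time in s.
With the tool pointing down it reaches from about 0.35 to 0.9 m from the base axis. Payload 8.1 kg.
Tool frame: the origin (TCP) lies at the very end of the fingers, on their centre line; the grasp point (between the pads) lies 19 mm behind it; z points along the fingers, x is the direction in which the jaws open and shut, and the axes are right-handed (so a half turn about z gives the same grasp; the last joint's range is limited). The gripper opens to 85 mm and grips with 20 to 120 N. Pads are 22 mm wide; open, the fingers measure 114 mm over their backs; the gripper's body (76 mm by 85 mm) begins 54 mm behind the grasp point. The pads swing forward as they close: fully open they stand 13 mm farther back than shut.
Start: joints at [-1.37, 0.434, 0.025, 1.573, -0.012, 1.134, -0.075], TCP at [0.187, 0.596, 0.231] pointing down, gripper open.
Joint ranges: [-2.62, 2.62], [-0.44, 2.09], [-1.27, 1.32], [0.08, 2.57], [-1.32, 4.46], [0.12, 2], [-2.74, 2.74]. Speed limits (rad/s): [2.22, 2.22, 3.01, 3.01, 3.14, 3.14, 3.14].

### API

Orientations are given as a unit quaternion [w, x, y, z].
In Python, from cell import env, eyes, models gives the robot as it stands.
- The arm moves only by the tool apply_moves, never from a script. Its argument "plan" is a list of rows, each an object of numbers: "ax", "ay", "az": the turn, a rotation vector about the tool's x, y, z in rad; "x", "y", "z": the shift along the tool's x, y, z in m; "gripper": the closure, from 0 (fully open) to 1 (shut). A call has 1 to 20 rows; each row is the pose to reach, as a shift and turn from the pose commanded when the call began, along the tool's axes at that moment; what a row does not reach only later rows make up. A row lasts 1/12 s, in which the tool goes at most 41.7 mm and 7.16 degrees, less where a joint would pass 70% of its speed; a pose out of reach is approached as far as the arm can. A call with a gripper value outside its range is refused whole. The fingers move at their own pace and stop on an object; "force" is the grip in N (left out, the last holds). Time passes only in rows, so rows that repeat a pose let the fingers close. It gives the time, the measured TCP pose, the force and the opening at its end, in the units of the state.
- env.observe(): the state, without advancing time (a new reading comes with each control period).
- eyes.camera(name): name is "scene" or "side" or "wrist"; returns (picture, depth): 420x560x3 uint8, red, green, blue; 420x560 float32, m along the optical axis (not along the pixel's ray), 0 where there is no reading.
- eyes.calibration(name): a dict with "fx", "fy", "cx", "cy" (pixels), "D" ([k1, k2, p1, p2, k3] as OpenCV has them; the pictures are not rectified), "rvec" (rotation vector, rad) and "tvec" (3), from world to camera coordinates, as OpenCV has them; the wrist camera has in their place "mount" (4x4, takes a point from camera to tool coordinates, whose origin is the TCP and whose axes are the tool frame's). Camera axes: x right, y down, z forward; pixel columns grow to the right and rows downward; lengths in m; the calibration is good to about 2 mm. A picture is of the moment at which its call begins: read the wrist's pose just before it. calibration takes no time and is no camera call.
- env.finish_job(): hands the job in, once; it reports no verdict.
Trained networks look in the newest picture that a camera, given by its name, has taken for a name from the list of things; names that differ only in an ending like _2 or _b are one class to them, and where a whole thing is asked for, a point or a joint stands for the part that bears it (a point fixed in the world has none). Each returns a list of dicts, best first, with "confidence" (0 to 1); they miss things now and then, are a little off and sometimes report something else, mostly with a low value. They report only what shows in the picture. A call takes as long as a camera call.
- models.spot_in(camera, label): "extent" ([left, top, width, height] in pixels, round what is visible of it).
The state is a dict: "t": time; "joints": joint angles; "qd": joint speeds; "joint_efforts": joint torques, N m; "tool_pos": TCP position; "ee_rot": TCP orientation; "wrist_force": force on the tool from outside, world axes, zero at the start; "wrist_torque": the same for the moment, N m; "opening": opening from 0.0 (shut) to 1.0 (fully open).
Only numpy, scipy, OpenCV 4.12 (cv2) and the standard library are available. Lean on these libraries where they do the work, as an engineer would, in place of code of your own. Each camera call takes 0.05 s, during which the arm holds its last target. There are 200 camera calls.

## Working session

There is one attempt and no reset: what is moved stays moved. The work goes in short steps, Python scripts to look and compute and a tool call to move; the robot and the scene stay as the last step left them, time stands still between calls to the robot, and variables do not carry over. Pictures are saved under pics/ and viewed, about 8 in all and at most 12, crops included, and the job is handed in when it is done.

Besides the shell and the picture viewer there is one more tool, called after ">>>" as name(argument=value, ...) on one line, values as JSON. apply_moves: Moves the arm, as the interface text tells. Its arguments: {"type":"object","properties":{"plan":{"type":"array"},"force":{"type":"number"}},"required":["plan"]}

```bash
ls; mkdir -p pics; python3 - <<'E'
from cell import env, eyes, models
import cv2,json
s=env.observe(); print(s)
for n in ("scene","side"):
    p,d=eyes.camera(n); cv2.imwrite(f"pics/{n}0.png",p[:,:,::-1])
    import numpy as np; np.savez(f"pics/{n}0.npz",p=p,d=d)
    print(n,eyes.calibration(n))
    for l in ("box","lid","tab","marker","stand","mirror","grip","lens","mug","deodorant","scraper"):
        print(l,[(r["extent"],round(r["confidence"],2)) for r in models.spot_in(n,l)[:2]])
print(eyes.calibration("wrist"))
E
```

```text
pics
{'t': 0.0, 'joints': array([-1.36961313,  0.43523154,  0.02496212,  1.57412151, -0.01159969,
        1.13400086, -0.07510265]), 'qd': array([ 0.00014054,  0.00012339,  0.00034518,  0.00014297, -0.00278116,
       -0.000143  ,  0.00186501]), 'joint_efforts': array([-2.32233244e-03, -6.70466852e+01,  1.02332767e+00, -3.16205692e+01,
        1.53305498e-02,  1.25033810e-02,  8.61318995e-06]), 'tool_pos': array([0.1868515 , 0.59586986, 0.23051109]), 'ee_rot': array([ 5.33847180e-04,  8.05974978e-01,  5.91949053e-01, -6.06738593e-04]), 'wrist_force': array([0.43476876, 0.44537088, 0.5584906 ]), 'wrist_torque': array([-0.0154992 , -0.02391633, -0.03622581]), 'opening': 1.0044835327896746}
scene {'fx': 537.855730870826, 'fy': 537.855730870826, 'cx': 285.0795712290562, 'cy': 214.8311826549155, 'D': array([0.02246185, 0.        , 0.        , 0.        , 0.        ]), 'rvec': array([ 2.21761765,  1.02802914, -0.42447223]), 'tvec': array([-0.30897911, -0.26919786,  1.61509948])}
box [([307.7, 101.0, 119.9, 104.6], 0.69)]
lid [([132.2, 231.8, 32.8, 35.5], 0.49)]
tab [([341.7, 101.8, 89.4, 5
[... 1122 characters left out ...]

deodorant [([242.1, 334.4, 21.8, 50.6], 0.89), ([244.1, 227.8, 30.0, 74.3], 0.21)]
scraper [([343.4, 326.6, 99.8, 93.4], 0.59), ([228.0, 218.7, 128.1, 112.2], 0.2)]
{'fx': 302.66399559764443, 'fy': 302.66399559764443, 'cx': 276.78409033600246, 'cy': 210.65537813587082, 'D': array([-0.06635977,  0.        ,  0.        ,  0.        ,  0.        ]), 'mount': array([[ 9.99999525e-01, -6.87433184e-04,  6.90355307e-04,
        -3.02678681e-04],
       [ 4.23968405e-04,  9.45051590e-01,  3.26920959e-01,
        -8.44683877e-02],
       [-8.77157696e-04, -3.26920511e-01,  9.45051432e-01,
        -1.41887249e-01],
       [ 0.00000000e+00,  0.00000000e+00,  0.00000000e+00,
         1.00000000e+00]])}
```

View pics/scene0.png

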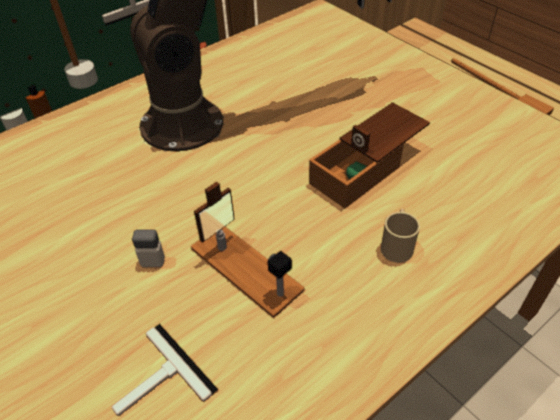

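View pics/side0.png

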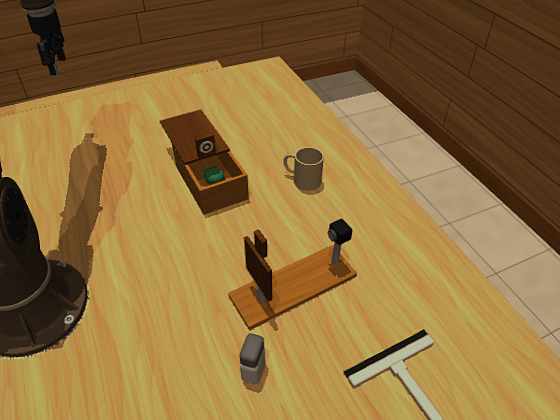

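The scene view shows the open box with its lid at about (365,150), the stand at (245,270) with the mirror at (215,215) and the lens at (280,263), the mug at (400,238), the deodorant at (149,248) and the scraper at (165,370). The side view agrees, with the mark at (207,147). Next I turn depth into world points and fit the rectangles.

```bash
cat > h.py <<'E'
import numpy as np,cv2
from scipy.spatial.transform import Rotation as R
def cloud(name,d,cal,pose=None):
    v,u=np.mgrid[0:d.shape[0],0:d.shape[1]]
    K=np.array([[cal["fx"],0,cal["cx"]],[0,cal["fy"],cal["cy"]],[0,0,1]])
    n=cv2.undistortPoints(np.stack([u.ravel(),v.ravel()],1).astype(float)[:,None],K,cal["D"])[:,0]
    P=np.c_[n,np.ones(len(n))]*d.ravel()[:,None]
    if pose is None:
        W=(P-cal["tvec"])@R.from_rotvec(cal["rvec"]).as_matrix()
    else:
        T=cal["mount"]; P=P@T[:3,:3].T+T[:3,3]
        q=pose["ee_rot"]; W=P@R.from_quat([q[1],q[2],q[3],q[0]]).as_matrix().T+pose["tool_pos"]
    W[d.ravel()<=0]=np.nan
    return W.reshape(d.shape+(3,))
E
python3 - <<'E'
from cell import eyes
from h import *
for n,ex in (("scene",dict(lid=(335,100,100,62),box=(300,95,135,115),stand=(185,175,122,142),mirror=(190,178,50,68),mug=(375,205,50,60),deo=(128,228,42,42))),
          ("side",dict(lid=(155,105,76,60),box=(155,105,95,115),stand=(225,212,135,120),mirror=(240,226,40,78),mug=(280,145,45,48),deo=(238,330,30,60)))):
    z=np.load(f"pics/{n}0.npz"); W=cloud(n,z["d"],eyes.calibration(n)); np.save(f"pics/{n}W.npy",W)
    def rect(k,lo,hi):
        x,y,w,h=ex[k]; p=W[y:y+h,x:x+w].reshape(-1,3); p=p[(p[:,2]>lo)&(p[:,2]<hi)]
        r=cv2.minAreaRect((p[:,:2]*1000).astype(np.float32)); print(n,k,len(p),"mean",p.mean(0).round(4),"rect",np.round(r[0],1),np.round(r[1],1),round(r[2],2))
        return p
    rect("lid",.088,.098); rect("lid",.105,.16); rect("box",.079,.0875); rect("stand",.010,.019)
    rect("mirror",.075,.165); rect("mirror",.175,.22); rect("stand",.10,.16); rect("stand",.128,.145); rect("mug",.03,.1); rect("deo",.03,.11)
E
```

```text
scene lid 1991 mean [0.496  0.3472 0.0953] rect [489.7 333.3] [133.9 244.3] 3.6
scene lid 332 mean [0.499  0.2362 0.135 ] rect [495.5 237.4] [54.3 20.3] 3.97
scene box 388 mean [0.5115 0.1802 0.0839] rect [517.5 232.6] [255.6 300.6] 32.39
scene stand 3224 mean [ 0.5711 -0.1831  0.0163] rect [ 474.2 -159.9] [184.9 464.7] 76.75
scene mirror 1047 mean [ 0.4757 -0.1924  0.1226] rect [ 475.3 -188.5] [ 17.5 101.2] 2.24
scene mirror 279 mean [ 0.4804 -0.19    0.1992] rect [ 476.9 -189. ] [15.9 91.6] 4.75
scene stand 1237 mean [ 0.5566 -0.1837  0.1315] rect [ 578.5 -182.8] [222.7 101. ] 3.13
scene stand 579 mean [ 0.6003 -0.1777  0.1377] rect [ 578.9 -184.8] [221.5 100.7] 2.13
scene mug 1294 mean [0.7442 0.1248 0.0672] rect [742.8 134.2] [76.4 97. ] 8.18
scene deo 829 mean [ 0.4064 -0.3359  0.078 ] rect [ 399.  -333.4] [55.4 37.6] 46.29
side lid 1828 mean [0.4824 0.344  0.0942] rect [488.  340.6] [132.9 232.8] 4.5
side lid 334 mean [0.4932 0.2352 0.1339] rect [494.6 238. ] [51.2 21.4] 10.31
side box 416 mean [0.4948 0.1641 0.0842] rect [494.6 228.8] [129.6 217.6] 4.16
side stand 4082 mean [ 0.5503 -0.1841  0.0141] rect [ 555.1 -179. ] [279.3 103.5] 6.39
side mirror 719 mean [ 0.4643 -0.198   0.1223] rect [ 468.3 -188.9] [ 13.7 101.4] 6.42
side mirror 260 mean [ 0.473  -0.1926  0.2022] rect [ 474.5 -188.1] [12.7 35.9] 6.28
side stand 957 mean [ 0.5608 -0.186   0.1304] rect [ 574.1 -177.4] [226.2 101.3] 6.23
side stand 451 mean [ 0.6015 -0.1787  0.1362] rect [ 574.2 -177.9] [226.2  99.6] 6.31
side mug 999 mean [0.7356 0.1264 0.0662] rect [738.2 139.1] [ 79.5 105.4] 9.95
side deo 910 mean [ 0.3928 -0.3419  0.0827] rect [ 395.7 -333.8] [54.3 36.5] 48.56
```

```bash
cat >> h.py <<'E'
def delta(s,pos,yaw):
    """tool-axis shift and turn to reach pos with tool down and tool x at world yaw (deg)"""
    q=s["ee_rot"]; A=R.from_quat([q[1],q[2],q[3],q[0]]); c,sn=np.cos(np.radians(yaw)),np.sin(np.radians(yaw))
    B=R.from_matrix(np.array([[c,sn,0],[sn,-c,0],[0,0,-1]]).T)
    print("shift",(A.inv().apply(np.array(pos)-s["tool_pos"])).round(4),"turn",(A.inv()*B).as_rotvec().round(4))
E
python3 - <<'E'
from cell import env
from h import *
delta(env.observe(),(.492,.282,.22),4.2)
E
```

```text
shift [-0.2088  0.3851  0.0113] turn [-1.0000e-04 -0.0000e+00  1.1936e+00]
```

>>> apply_moves(plan=[{"x": -0.209,"y": 0.385,"z": 0.011,"az": 1.194,"gripper": 1},{"x": -0.209,"y": 0.385,"z": 0.011,"az": 1.194,"gripper": 1},{"x": -0.209,"y": 0.385,"z": 0.011,"az": 1.194,"gripper": 1},{"x": -0.209,"y": 0.385,"z": 0.011,"az": 1.194,"gripper": 1},{"x": -0.209,"y": 0.385,"z": 0.011,"az": 1.194,"gripper": 1},{"x": -0.209,"y": 0.385,"z": 0.011,"az": 1.194,"gripper": 1},{"x": -0.209,"y": 0.385,"z": 0.011,"az": 1.194,"gripper": 1},{"x": -0.209,"y": 0.385,"z": 0.011,"az": 1.194,"gripper": 1},{"x": -0.209,"y": 0.385,"z": 0.011,"az": 1.194,"gripper": 1},{"x": -0.209,"y": 0.385,"z": 0.011,"az": 1.194,"gripper": 1},{"x": -0.209,"y": 0.385,"z": 0.011,"az": 1.194,"gripper": 1},{"x": -0.209,"y": 0.385,"z": 0.011,"az": 1.194,"gripper": 1},{"x": -0.209,"y": 0.385,"z": 0.011,"az": 1.194,"gripper": 1},{"x": -0.209,"y": 0.385,"z": 0.011,"az": 1.194,"gripper": 1}])

```text
validation failed for argument at $.pl...
```

```bash
python3 - <<'E'
from cell import env,eyes
from h import *
s=env.observe(); print(s["t"],s["tool_pos"],s["wrist_force"],s["joints"].round(2),s["opening"])
p,d=eyes.camera("wrist"); W=cloud("wrist",d,eyes.calibration("wrist"),s)
cv2.imwrite("pics/w1.png",p[:,:,::-1]); np.savez("pics/w1.npz",p=p,W=W)
q=W.reshape(-1,3); m=(abs(q[:,0]-.495)<.1)&(q[:,1]>.0)&(q[:,1]<.45)
for lo,hi in ((.088,.098),(.11,.146),(.148,.158),(.081,.0868)):
    r=q[m&(q[:,2]>lo)&(q[:,2]<hi)]
    if lo>.1: r=r[np.hypot(r[:,0]-.4955,r[:,1]-.237)<.04]
    b=cv2.minAreaRect((r[:,:2]*1000).astype(np.float32)); print(lo,len(r),np.median(r,0).round(4),b)
E
```

```text
1.2 [0.1869609  0.5964241  0.23132396] [ 0.96394414 -0.85014754  0.51613431] [-1.37  0.43  0.02  1.57 -0.01  1.13 -0.08] 0.9993329524178294
0.088 129 [0.4269 0.3127 0.0915] ((429.587158203125, 302.63568115234375), (9.94886302947998, 53.48344802856445), 1.422569990158081)
0.11 0 [nan nan nan] ((0.0, 0.0), (0.0, 0.0), 0.0)
0.148 0 [nan nan nan] ((0.0, 0.0), (0.0, 0.0), 0.0)
0.081 128 [0.4271 0.288  0.0838] ((427.59637451171875, 283.0201416015625), (3.5155022144317627, 79.53242492675781), 4.2549943923950195)
  return _methods._mean(a, axis=axis, dtype=dtype,
  ret = um.true_divide(
```

View pics/w1.png

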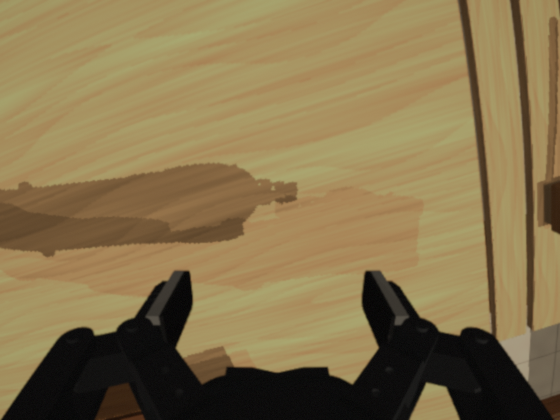

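The move was refused, so nothing moved; the wrist picture shows only bare bench with the open fingers at (180,300) and (375,300). I'll retry with every key given.

>>> apply_moves(plan=[{"ax": 0,"ay": 0,"az": 1.194,"x": -0.209,"y": 0.385,"z": 0.011,"gripper": 1},{"ax": 0,"ay": 0,"az": 1.194,"x": -0.209,"y": 0.385,"z": 0.011,"gripper": 1},{"ax": 0,"ay": 0,"az": 1.194,"x": -0.209,"y": 0.385,"z": 0.011,"gripper": 1},{"ax": 0,"ay": 0,"az": 1.194,"x": -0.209,"y": 0.385,"z": 0.011,"gripper": 1},{"ax": 0,"ay": 0,"az": 1.194,"x": -0.209,"y": 0.385,"z": 0.011,"gripper": 1},{"ax": 0,"ay": 0,"az": 1.194,"x": -0.209,"y": 0.385,"z": 0.011,"gripper": 1},{"ax": 0,"ay": 0,"az": 1.194,"x": -0.209,"y": 0.385,"z": 0.011,"gripper": 1},{"ax": 0,"ay": 0,"az": 1.194,"x": -0.209,"y": 0.385,"z": 0.011,"gripper": 1},{"ax": 0,"ay": 0,"az": 1.194,"x": -0.209,"y": 0.385,"z": 0.011,"gripper": 1},{"ax": 0,"ay": 0,"az": 1.194,"x": -0.209,"y": 0.385,"z": 0.011,"gripper": 1},{"ax": 0,"ay": 0,"az": 1.194,"x": -0.209,"y": 0.385,"z": 0.011,"gripper": 1},{"ax": 0,"ay": 0,"az": 1.194,"x": -0.209,"y": 0.385,"z": 0.011,"gripper": 1},{"ax": 0,"ay": 0,"az": 1.194,"x": -0.209,"y": 0.385,"z": 0.011,"gripper": 1},{"ax": 0,"ay": 0,"az": 1.194,"x": -0.209,"y": 0.385,"z": 0.011,"gripper": 1}], force=30)

```text
t: 2.42
tool_pos: [0.4912, 0.2826, 0.2202]
ee_rot: [-0.0, 0.999, 0.037, -0.0]
wrist_force: [0.2, 1.5, 0.6]
opening: -0.003
```

```bash
cat > look.py <<'E'
from cell import env,eyes
from h import *
import sys
s=env.observe(); print(s["t"],s["tool_pos"],s["wrist_force"],s["joints"].round(2),s["opening"])
p,d=eyes.camera("wrist"); W=cloud("wrist",d,eyes.calibration("wrist"),s)
cv2.imwrite(f"pics/{sys.argv[1]}.png",p[:,:,::-1]); np.savez(f"pics/{sys.argv[1]}.npz",p=p,W=W)
E
python3 look.py w2; python3 - <<'E'
from h import *
q=np.load("pics/w2.npz")["W"].reshape(-1,3); m=(abs(q[:,0]-.495)<.1)&(q[:,1]>.0)&(q[:,1]<.45)
for lo,hi in ((.088,.098),(.11,.146),(.148,.158),(.081,.0868)):
    r=q[m&(q[:,2]>lo)&(q[:,2]<hi)]
    if lo>.1: r=r[np.hypot(r[:,0]-.4955,r[:,1]-.237)<.04]
    b=cv2.minAreaRect((r[:,:2]*1000).astype(np.float32)); print(lo,len(r),np.median(r,0).round(4),b)
E
```

```text
2.4167 [0.49121783 0.28257257 0.22022026] [0.21076807 1.45719235 0.58746536] [-0.91  0.36  0.4   1.76 -0.16  1.06 -0.38] -0.0031085611624105084
0.088 36352 [0.4878 0.3596 0.0922] ((489.07330322265625, 340.9990539550781), (130.78330993652344, 215.3291015625), 3.7371063232421875)
0.11 908 [0.4957 0.2459 0.1265] ((494.73016357421875, 245.3699188232422), (49.887332916259766, 3.058769941329956), 4.494560241699219)
0.148 109 [0.5167 0.2434 0.1505] ((495.2296142578125, 240.1346893310547), (50.21387481689453, 11.994154930114746), 3.5515542030334473)
0.081 993 [0.5532 0.1948 0.0841] ((498.85992431640625, 191.01841735839844), (129.96798706054688, 79.50989532470703), 3.8828132152557373)
```

View pics/w2.png

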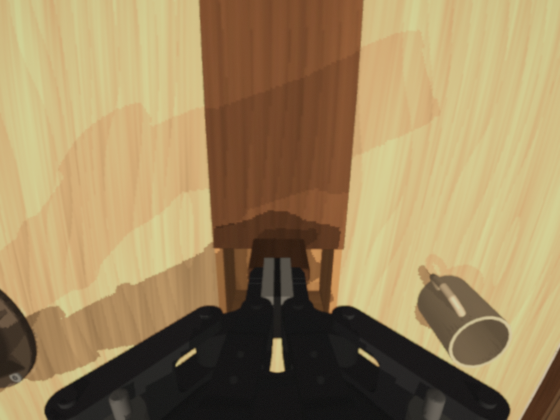

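The wrist view shows the pull's top at (278,262) just ahead of the closed fingers, with the mug well off to the right at (465,320). Next I go down behind the pull and push.

>>> apply_moves(plan=[{"ax": 0,"ay": 0,"az": 0,"x": 0,"y": 0,"z": 0.035,"gripper": 1},{"ax": 0,"ay": 0,"az": 0,"x": 0,"y": 0,"z": 0.07,"gripper": 1},{"ax": 0,"ay": 0,"az": 0,"x": 0,"y": 0,"z": 0.1,"gripper": 1},{"ax": 0,"ay": 0,"az": 0,"x": 0,"y": 0,"z": 0.105,"gripper": 1},{"ax": 0,"ay": 0,"az": 0,"x": 0,"y": 0.01,"z": 0.105,"gripper": 1},{"ax": 0,"ay": 0,"az": 0,"x": 0,"y": 0.018,"z": 0.105,"gripper": 1},{"ax": 0,"ay": 0,"az": 0,"x": 0,"y": 0.024,"z": 0.105,"gripper": 1},{"ax": 0,"ay": 0,"az": 0,"x": 0,"y": 0.03,"z": 0.105,"gripper": 1},{"ax": 0,"ay": 0,"az": 0,"x": 0,"y": 0.037,"z": 0.105,"gripper": 1},{"ax": 0,"ay": 0,"az": 0,"x": 0,"y": 0.045,"z": 0.105,"gripper": 1},{"ax": 0,"ay": 0,"az": 0,"x": 0,"y": 0.053,"z": 0.105,"gripper": 1},{"ax": 0,"ay": 0,"az": 0,"x": 0,"y": 0.061,"z": 0.105,"gripper": 1},{"ax": 0,"ay": 0,"az": 0,"x": 0,"y": 0.069,"z": 0.105,"gripper": 1},{"ax": 0,"ay": 0,"az": 0,"x": 0,"y": 0.077,"z": 0.105,"gripper": 1},{"ax": 0,"ay": 0,"az": 0,"x": 0,"y": 0.085,"z": 0.105,"gripper": 1},{"ax": 0,"ay": 0,"az": 0,"x": 0,"y": 0.093,"z": 0.105,"gripper": 1},{"ax": 0,"ay": 0,"az": 0,"x": 0,"y": 0.101,"z": 0.105,"gripper": 1},{"ax": 0,"ay": 0,"az": 0,"x": 0,"y": 0.109,"z": 0.105,"gripper": 1},{"ax": 0,"ay": 0,"az": 0,"x": 0,"y": 0.115,"z": 0.105,"gripper": 1},{"ax": 0,"ay": 0,"az": 0,"x": 0,"y": 0.12,"z": 0.105,"gripper": 1}])

```text
t: 4.13
tool_pos: [0.5003, 0.1611, 0.1152]
ee_rot: [0.0, 0.999, 0.036, -0.0]
wrist_force: [-0.7, 1.8, 1.5]
opening: 0.001
```

>>> apply_moves(plan=[{"ax": 0,"ay": 0,"az": 0,"x": 0,"y": 0.003,"z": 0,"gripper": 1},{"ax": 0,"ay": 0,"az": 0,"x": 0,"y": 0.006,"z": 0,"gripper": 1},{"ax": 0,"ay": 0,"az": 0,"x": 0,"y": 0.009,"z": 0,"gripper": 1},{"ax": 0,"ay": 0,"az": 0,"x": 0,"y": 0.012,"z": 0,"gripper": 1},{"ax": 0,"ay": 0,"az": 0,"x": 0,"y": 0.014,"z": 0,"gripper": 1},{"ax": 0,"ay": 0,"az": 0,"x": 0,"y": 0.014,"z": 0,"gripper": 1}])

```text
t: 4.63
tool_pos: [0.5016, 0.1476, 0.1153]
ee_rot: [0.0, 0.999, 0.036, 0.0]
wrist_force: [-0.3, 0.5, 0.2]
opening: -0.002
```

>>> apply_moves(plan=[{"ax": 0,"ay": 0,"az": 0,"x": 0,"y": 0.002,"z": 0,"gripper": 1},{"ax": 0,"ay": 0,"az": 0,"x": 0,"y": 0.003,"z": 0,"gripper": 1},{"ax": 0,"ay": 0,"az": 0,"x": 0,"y": 0.004,"z": 0,"gripper": 1},{"ax": 0,"ay": 0,"az": 0,"x": 0,"y": 0.004,"z": 0,"gripper": 1}])

```text
t: 4.97
tool_pos: [0.5019, 0.145, 0.1153]
ee_rot: [-0.001, 0.999, 0.037, 0.0]
wrist_force: [0.4, 5.0, -1.6]
opening: -0.003
```

>>> apply_moves(plan=[{"ax": 0,"ay": 0,"az": 0,"x": 0,"y": 0.001,"z": 0,"gripper": 1},{"ax": 0,"ay": 0,"az": 0,"x": 0,"y": 0.002,"z": 0,"gripper": 1},{"ax": 0,"ay": 0,"az": 0,"x": 0,"y": 0.002,"z": 0,"gripper": 1}])

```text
t: 5.22
tool_pos: [0.5019, 0.145, 0.1153]
ee_rot: [-0.001, 0.999, 0.038, 0.0]
wrist_force: [-0.4, 11.1, -2.9]
opening: 0.001
```

The tool stands still at y = 0.145 while the force climbs, so this looks like the hard stop. I'll push a touch harder, then back off, rise and look.

>>> apply_moves(plan=[{"ax": 0,"ay": 0,"az": 0,"x": 0,"y": 0.002,"z": 0,"gripper": 1},{"ax": 0,"ay": 0,"az": 0,"x": 0,"y": 0.003,"z": 0,"gripper": 1},{"ax": 0,"ay": 0,"az": 0,"x": 0,"y": 0.003,"z": 0,"gripper": 1}])

```text
t: 5.47
tool_pos: [0.5019, 0.1449, 0.1154]
ee_rot: [-0.003, 0.999, 0.039, 0.0]
wrist_force: [-1.5, 21.0, -4.9]
opening: 0.001
```

>>> apply_moves(plan=[{"ax": 0,"ay": 0,"az": 0,"x": 0,"y": -0.015,"z": 0,"gripper": 1},{"ax": 0,"ay": 0,"az": 0,"x": 0,"y": -0.03,"z": 0,"gripper": 1},{"ax": 0,"ay": 0,"az": 0,"x": 0,"y": -0.04,"z": -0.03,"gripper": 1},{"ax": 0,"ay": 0,"az": 0,"x": 0,"y": -0.04,"z": -0.07,"gripper": 1},{"ax": 0,"ay": 0,"az": 0,"x": 0,"y": -0.04,"z": -0.11,"gripper": 1},{"ax": 0,"ay": 0,"az": 0,"x": 0,"y": -0.04,"z": -0.15,"gripper": 1},{"ax": 0,"ay": 0,"az": 0,"x": 0,"y": -0.04,"z": -0.17,"gripper": 1},{"ax": 0,"ay": 0,"az": 0,"x": 0,"y": -0.04,"z": -0.17,"gripper": 1}])

```text
t: 6.13
tool_pos: [0.502, 0.1791, 0.2906]
ee_rot: [-0.002, 0.999, 0.036, 0.004]
wrist_force: [0.1, -0.5, -1.2]
opening: 0.001
```

```bash
python3 look.py w3; python3 - <<'E'
from h import *
from cell import eyes,env
q=np.load("pics/w3.npz")["W"].reshape(-1,3)
def fit(q,c,tag):
    m=(abs(q[:,0]-.495)<.1)&(q[:,1]>.05)&(q[:,1]<.45)
    for lo,hi in ((.088,.098),(.11,.146),(.148,.158),(.02,.075)):
        r=q[m&(q[:,2]>lo)&(q[:,2]<hi)]
        if lo>.1: r=r[np.hypot(r[:,0]-c[0],r[:,1]-c[1])<.04]
        if len(r): print(tag,lo,len(r),np.median(r,0).round(4),cv2.minAreaRect((r[:,:2]*1000).astype(np.float32)))
fit(q,(.503,.128),"wrist")
for n in ("scene","side"):
    p,d=eyes.camera(n); cv2.imwrite(f"pics/{n}1.png",p[:,:,::-1]); W=cloud(n,d,eyes.calibration(n)); np.save(f"pics/{n}W1.npy",W)
    W=W.copy(); fit(W.reshape(-1,3),(.503,.128),n)
E
```

```text
6.1333 [0.5019984  0.17914473 0.29059522] [ 0.08577272 -0.49124524 -1.1995232 ] [-0.79  0.24  0.44  1.74 -0.11  1.18 -0.25] 0.0005836663852497112
wrist 0.088 23471 [0.495  0.2481 0.0922] ((495.94403076171875, 231.96136474609375), (130.9116668701172, 220.4627685546875), 3.616971015930176)
wrist 0.11 589 [0.5023 0.1342 0.1286] ((502.092529296875, 133.77976989746094), (49.85226821899414, 2.660933017730713), 3.417464256286621)
wrist 0.148 527 [0.5024 0.1294 0.1509] ((502.7024230957031, 129.00894165039062), (49.42119598388672, 11.698554039001465), 3.474487066268921)
scene 0.088 2228 [0.5063 0.2374 0.0956] ((495.8824157714844, 232.07748413085938), (134.9645538330078, 226.47198486328125), 3.579103469848633)
scene 0.11 193 [0.5088 0.1226 0.1291] ((505.2684326171875, 123.92135620117188), (49.146141052246094, 13.352132797241211), 12.187294006347656)
scene 0.148 99 [0.5045 0.1261 0.1538] ((502.993896484375, 128.50018310546875), (49.94181823730469, 15.727482795715332), 2.9114110469818115)
scene 0.02 1389 [0.5554 0.1493 0.0479] ((544.342529296875, 206.99795532226562), (255.16799926757812, 119.97400665283203), 62.143470764160156)
side 0.088 2209 [0.4835 0.2387 0.094 ] ((494.04791259765625, 233.93923950195312), (131.70594787597656, 229.19580078125), 3.3081815242767334)
side 0.11 233 [0.4986 0.1229 0.1286] ((499.8547058105469, 123.1998519897461), (14.90675163269043, 50.674110412597656), 84.34127807617188)
side 0.148 89 [0.4998 0.1265 0.1523] ((499.977783203125, 128.11598205566406), (48.99720764160156, 15.38107681274414), 2.818768262863159)
side 0.02 1058 [0.4742 0.1254 0.0478] ((448.0576171875, 201.71224975585938), (115.48993682861328, 256.88079833984375), 34.331756591796875)
```

View pics/side1.png

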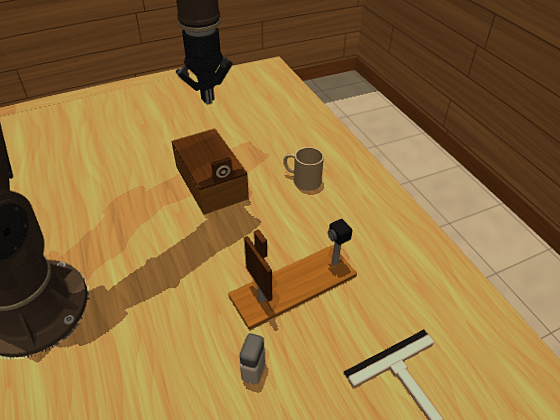

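The side view shows the lid covering the box with the pull flush at its front end (223,172), and a fitted lid outline of 130 x 220 mm round (0.496, 0.232). The lid is shut and everything else is undisturbed. Next I fly over the mirror.

>>> apply_moves(plan=[{"ax": 0,"ay": 0,"az": -0.035,"x": -0.042,"y": 0.412,"z": 0.005,"gripper": 0},{"ax": 0,"ay": 0,"az": -0.035,"x": -0.042,"y": 0.412,"z": 0.005,"gripper": 0},{"ax": 0,"ay": 0,"az": -0.035,"x": -0.042,"y": 0.412,"z": 0.005,"gripper": 0},{"ax": 0,"ay": 0,"az": -0.035,"x": -0.042,"y": 0.412,"z": 0.005,"gripper": 0},{"ax": 0,"ay": 0,"az": -0.035,"x": -0.042,"y": 0.412,"z": 0.005,"gripper": 0},{"ax": 0,"ay": 0,"az": -0.035,"x": -0.042,"y": 0.412,"z": 0.005,"gripper": 0},{"ax": 0,"ay": 0,"az": -0.035,"x": -0.042,"y": 0.412,"z": 0.005,"gripper": 0},{"ax": 0,"ay": 0,"az": -0.035,"x": -0.042,"y": 0.412,"z": 0.005,"gripper": 0},{"ax": 0,"ay": 0,"az": -0.035,"x": -0.042,"y": 0.412,"z": 0.005,"gripper": 0},{"ax": 0,"ay": 0,"az": -0.035,"x": -0.042,"y": 0.412,"z": 0.005,"gripper": 0},{"ax": 0,"ay": 0,"az": -0.035,"x": -0.042,"y": 0.412,"z": 0.005,"gripper": 0},{"ax": 0,"ay": 0,"az": -0.035,"x": -0.042,"y": 0.412,"z": 0.005,"gripper": 0},{"ax": 0,"ay": 0,"az": -0.035,"x": -0.042,"y": 0.412,"z": 0.005,"gripper": 0},{"ax": 0,"ay": 0,"az": -0.035,"x": -0.042,"y": 0.412,"z": 0.005,"gripper": 0},{"ax": 0,"ay": 0,"az": -0.035,"x": -0.042,"y": 0.412,"z": 0.005,"gripper": 0},{"ax": 0,"ay": 0,"az": -0.035,"x": -0.042,"y": 0.412,"z": 0.005,"gripper": 0}])

```text
t: 7.62
tool_pos: [0.4877, -0.2336, 0.2801]
ee_rot: [-0.0, 0.998, 0.055, -0.0]
wrist_force: [-0.5, -0.0, -0.6]
opening: 1.001
```

```bash
python3 look.py w4; python3 - <<'E'
from h import *
q=np.load("pics/w4.npz")["W"].reshape(-1,3)
def rect(tag,m):
    r=q[m]; 
    if len(r): print(tag,len(r),np.median(r,0).round(4),np.round(np.r_[cv2.minAreaRect((r[:,:2]*1000).astype(np.float32))[0],cv2.minAreaRect((r[:,:2]*1000).astype(np.float32))[1]],1),cv2.minAreaRect((r[:,:2]*1000).astype(np.float32))[2])
near=np.hypot(q[:,0]-.474,q[:,1]+.188)
rect("tab top",(near<.04)&(q[:,2]>.211)&(q[:,2]<.221))
rect("tab all",(near<.04)&(q[:,2]>.176)&(q[:,2]<.221))
rect("frame",(near<.07)&(q[:,2]>.08)&(q[:,2]<.172))
rect("frame top",(near<.07)&(q[:,2]>.166)&(q[:,2]<.174))
rect("plank",(abs(q[:,0]-.555)<.17)&(abs(q[:,1]+.18)<.08)&(q[:,2]>.009)&(q[:,2]<.019))
rect("case top",(np.hypot(q[:,0]-.65,q[:,1]+.168)<.06)&(q[:,2]>.134)&(q[:,2]<.143))
rect("case",(np.hypot(q[:,0]-.65,q[:,1]+.168)<.06)&(q[:,2]>.1)&(q[:,2]<.143))
rect("pull",(np.hypot(q[:,0]-.5025,q[:,1]-.129)<.05)&(q[:,2]>.147)&(q[:,2]<.158))
rect("markface",(np.hypot(q[:,0]-.5025,q[:,1]-.129)<.05)&(q[:,2]>.1)&(q[:,2]<.145))
E
```

```text
7.6167 [ 0.48773527 -0.23357589  0.28008362] [-0.47986115 -0.021594   -0.61064898] [-0.16  0.28  0.66  1.75 -0.19  1.18  0.66] 1.000655697286575
tab top 840 [ 0.4764 -0.1874  0.215 ] [ 476.1 -188.2   11.7   34.3] 6.253113269805908
tab all 909 [ 0.4762 -0.1861  0.2149] [ 476.1 -188.2   11.7   34.3] 6.253113269805908
frame 1268 [ 0.4683 -0.1691  0.1688] [ 470.1 -188.9   12.6   98.8] 6.200380802154541
frame top 1047 [ 0.4672 -0.1714  0.169 ] [ 472.8 -188.6   18.1   98.8] 6.078435897827148
plank 13746 [ 0.5646 -0.176   0.0132] [ 555.8 -179.6  280.5   99.2] 6.246124267578125
case top 1391 [ 0.6674 -0.1664  0.137 ] [ 667.7 -167.1   37.4   39.9] 7.0307464599609375
case 2187 [ 0.659  -0.1665  0.1362] [ 665.2 -167.6   42.9   41.6] 7.647607326507568
```

View pics/w4.png

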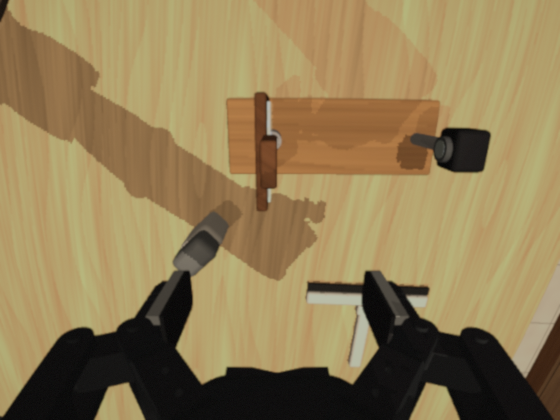

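The wrist view shows the mirror's tab at (269,160), the stand's camera at (463,150), and the deodorant at (203,240) and scraper at (365,300) clear. Tab and plank outlines match the given sizes (12 x 34 and 280 x 100 mm), with the axis at (0.4761, -0.1882) and a yaw of 6.24°.

```bash
python3 - <<'E'
from cell import env
from h import *
s=env.observe(); print(s["t"],s["tool_pos"]); delta(s,(.4761,-.1882,.245),6.24)
E
```

```text
7.6667 [ 0.48772811 -0.23381586  0.28021115]
shift [-0.0066 -0.0466  0.0352] turn [-0.0004  0.      0.001 ]
```

>>> apply_moves(plan=[{"ax": 0,"ay": 0,"az": 0,"x": -0.0066,"y": -0.0466,"z": 0.0,"gripper": 0},{"ax": 0,"ay": 0,"az": 0,"x": -0.0066,"y": -0.0466,"z": 0.02,"gripper": 0},{"ax": 0,"ay": 0,"az": 0,"x": -0.0066,"y": -0.0466,"z": 0.035,"gripper": 0},{"ax": 0,"ay": 0,"az": 0,"x": -0.0066,"y": -0.0466,"z": 0.035,"gripper": 0},{"ax": 0,"ay": 0,"az": 0,"x": -0.0066,"y": -0.0466,"z": 0.035,"gripper": 0}])

```text
t: 8.08
tool_pos: [0.4756, -0.1889, 0.2453]
ee_rot: [-0.0, 0.999, 0.054, -0.001]
wrist_force: [0.6, -0.3, -0.5]
opening: 1.001
```

```bash
python3 - <<'E'
from cell import env
from h import *
s=env.observe(); print(s["t"],s["tool_pos"],s["wrist_force"]); delta(s,(.4761,-.1882,.181),6.24)
E
```

```text
8.0833 [ 0.47564011 -0.18889274  0.24526562] [ 0.56215945 -0.31619949 -0.5041814 ]
shift [ 0.0006 -0.0006  0.0643] turn [-0.0002  0.001  -0.0003]
```

Down to grip height, then close.

>>> apply_moves(plan=[{"ax": 0,"ay": 0,"az": 0,"x": 0,"y": 0,"z": 0.03,"gripper": 0},{"ax": 0,"ay": 0,"az": 0,"x": 0.0003,"y": -0.0003,"z": 0.055,"gripper": 0},{"ax": 0,"ay": 0,"az": 0,"x": 0.0003,"y": -0.0003,"z": 0.064,"gripper": 0},{"ax": 0,"ay": 0,"az": 0,"x": 0.0003,"y": -0.0003,"z": 0.064,"gripper": 0},{"ax": 0,"ay": 0,"az": 0,"x": 0.0003,"y": -0.0003,"z": 0.064,"gripper": 1},{"ax": 0,"ay": 0,"az": 0,"x": 0.0003,"y": -0.0003,"z": 0.064,"gripper": 1},{"ax": 0,"ay": 0,"az": 0,"x": 0.0003,"y": -0.0003,"z": 0.064,"gripper": 1},{"ax": 0,"ay": 0,"az": 0,"x": 0.0003,"y": -0.0003,"z": 0.064,"gripper": 1},{"ax": 0,"ay": 0,"az": 0,"x": 0.0003,"y": -0.0003,"z": 0.064,"gripper": 1},{"ax": 0,"ay": 0,"az": 0,"x": 0.0003,"y": -0.0003,"z": 0.064,"gripper": 1},{"ax": 0,"ay": 0,"az": 0,"x": 0.0003,"y": -0.0003,"z": 0.064,"gripper": 1},{"ax": 0,"ay": 0,"az": 0,"x": 0.0003,"y": -0.0003,"z": 0.064,"gripper": 1},{"ax": 0,"ay": 0,"az": 0,"x": 0.0003,"y": -0.0003,"z": 0.064,"gripper": 1},{"ax": 0,"ay": 0,"az": 0,"x": 0.0003,"y": -0.0003,"z": 0.064,"gripper": 1},{"ax": 0,"ay": 0,"az": 0,"x": 0.0003,"y": -0.0003,"z": 0.064,"gripper": 1}], force=40)

```text
t: 9.33
tool_pos: [0.4768, -0.189, 0.1818]
ee_rot: [0.0, 0.999, 0.054, 0.001]
wrist_force: [1.5, 1.3, 5.6]
opening: 0.135
```

>>> apply_moves(plan=[{"ax": 0,"ay": 0,"az": -0.06,"x": 0,"y": 0,"z": 0,"gripper": 1},{"ax": 0,"ay": 0,"az": -0.13,"x": 0,"y": 0,"z": 0,"gripper": 1},{"ax": 0,"ay": 0,"az": -0.2,"x": 0,"y": 0,"z": 0,"gripper": 1},{"ax": 0,"ay": 0,"az": -0.27,"x": 0,"y": 0,"z": 0,"gripper": 1},{"ax": 0,"ay": 0,"az": -0.34,"x": 0,"y": 0,"z": 0,"gripper": 1},{"ax": 0,"ay": 0,"az": -0.41,"x": 0,"y": 0,"z": 0,"gripper": 1},{"ax": 0,"ay": 0,"az": -0.48,"x": 0,"y": 0,"z": 0,"gripper": 1},{"ax": 0,"ay": 0,"az": -0.55,"x": 0,"y": 0,"z": 0,"gripper": 1},{"ax": 0,"ay": 0,"az": -0.61,"x": 0,"y": 0,"z": 0,"gripper": 1},{"ax": 0,"ay": 0,"az": -0.66,"x": 0,"y": 0,"z": 0,"gripper": 1},{"ax": 0,"ay": 0,"az": -0.688,"x": 0,"y": 0,"z": 0,"gripper": 1},{"ax": 0,"ay": 0,"az": -0.688,"x": 0,"y": 0,"z": 0,"gripper": 1},{"ax": 0,"ay": 0,"az": -0.688,"x": 0,"y": 0,"z": 0,"gripper": 1},{"ax": 0,"ay": 0,"az": -0.688,"x": 0,"y": 0,"z": 0,"gripper": 1}])

```text
t: 10.5
tool_pos: [0.4771, -0.1889, 0.1819]
ee_rot: [0.0, 0.922, 0.387, 0.001]
wrist_force: [4.0, 1.5, 4.9]
opening: 0.136
```

```bash
python3 look.py w5; python3 - <<'E'
from h import *
from cell import eyes,env
def rect(tag,q,m):
    r=q[m]
    if len(r)>5: b=cv2.minAreaRect((r[:,:2]*1000).astype(np.float32)); print(tag,len(r),np.round(b[0],1),np.round(b[1],1),round(b[2],2))
def rep(n,q):
    near=np.hypot(q[:,0]-.476,q[:,1]+.188)
    rect(n+" frame top",q,(near<.07)&(q[:,2]>.165)&(q[:,2]<.174))
    rect(n+" mirror",q,(near<.07)&(q[:,2]>.08)&(q[:,2]<.165))
    r=q[(near<.06)&(q[:,2]>.085)&(q[:,2]<.16)]
    if len(r)>20: # plane's level normal by PCA
        c=np.median(r,0); w,v=np.linalg.eigh(np.cov((r-c)[:,:2].T)); print(n,"PCA yaw of normal",np.degrees(np.arctan2(v[1,0],v[0,0]))%180,np.sqrt(w))
    rect(n+" pull",q,(np.hypot(q[:,0]-.5025,q[:,1]-.129)<.05)&(q[:,2]>.147)&(q[:,2]<.158))
    rect(n+" plank",q,(abs(q[:,0]-.555)<.17)&(abs(q[:,1]+.18)<.08)&(q[:,2]>.009)&(q[:,2]<.019))
s=env.observe(); q=s["ee_rot"]; print(s["tool_pos"],"yaw",2*np.degrees(np.arctan2(q[2],q[1])),s["wrist_torque"])
rep("wrist",np.load("pics/w5.npz")["W"].reshape(-1,3))
for n in ("scene","side"):
    p,d=eyes.camera(n); cv2.imwrite(f"pics/{n}2.png",p[:,:,::-1]); W=cloud(n,d,eyes.calibration(n)); np.save(f"pics/{n}W2.npy",W); rep(n,W.reshape(-1,3))
E
```

```text
10.5 [ 0.47714649 -0.18886476  0.18185755] [3.95425379 1.4576007  4.87388506] [-0.08  0.31  0.45  1.94 -0.17  0.92  1.25] 0.13631208215304583
[ 0.47711378 -0.18883384  0.18181799] yaw 45.549659734115906 [ 0.31961896 -0.53909554 -0.06843759]
wrist frame top 1435 [ 455.5 -172.8] [18.3 48.4] 45.61
wrist mirror 651 [ 451.  -167.2] [10.3 37.3] 62.45
wrist PCA yaw of normal 97.84588898536634 [0.00162518 0.00423112]
wrist plank 17568 [ 555.8 -179.9] [280.4 100.8] 6.34
scene frame top 78 [ 491.9 -211.5] [14.1 48.4] 44.69
scene mirror 420 [ 478.6 -190.7] [13.1 96.8] 38.25
scene PCA yaw of normal 41.321742748404006 [0.0027655  0.02879814]
scene pull 113 [503.4 127.6] [51.7 16. ] 1.46
scene plank 3220 [ 552.7 -174.4] [140.6 322.1] 89.29
side frame top 273 [ 471.2 -190.9] [ 19.  100.7] 45.79
side mirror 1247 [ 466.5 -196.5] [ 11.3 100.1] 48.93
side PCA yaw of normal 46.041548982203665 [0.0012057  0.02944246]
side pull 94 [500.  128.4] [48.3 16.2] 7.02
side plank 3912 [ 555.1 -178.3] [279.1 103. ] 6.07
```

View pics/scene2.png

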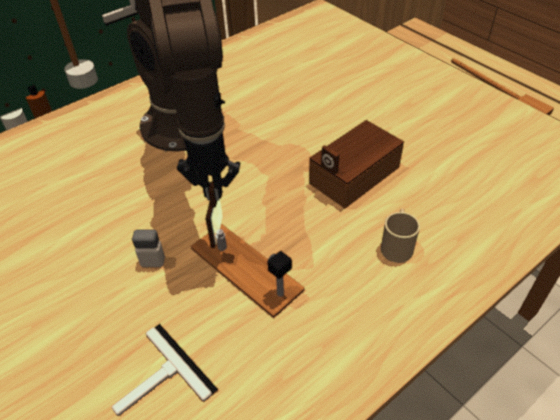

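View pics/w5.png

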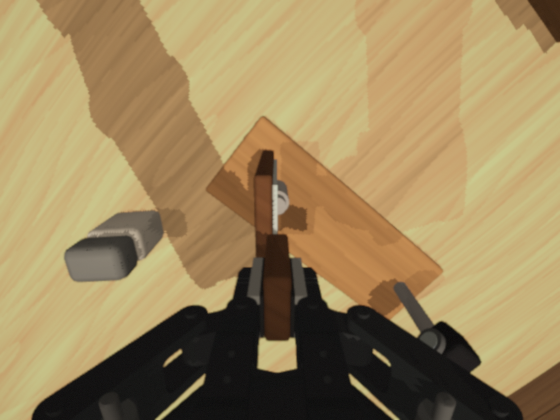

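The pictures show the tab held between the fingers at (278,290), the mirror turned, the lid shut, and the mug, deodorant and scraper at the same pixels as before. The target mirror yaw is 45.7° and the measured values are 45.5 to 46.0°. A short hold to check it stays steady, then I hand in.

>>> apply_moves(plan=[{"ax": 0,"ay": 0,"az": 0,"x": 0,"y": 0,"z": 0,"gripper": 1},{"ax": 0,"ay": 0,"az": 0,"x": 0,"y": 0,"z": 0,"gripper": 1},{"ax": 0,"ay": 0,"az": 0,"x": 0,"y": 0,"z": 0,"gripper": 1},{"ax": 0,"ay": 0,"az": 0,"x": 0,"y": 0,"z": 0,"gripper": 1},{"ax": 0,"ay": 0,"az": 0,"x": 0,"y": 0,"z": 0,"gripper": 1},{"ax": 0,"ay": 0,"az": 0,"x": 0,"y": 0,"z": 0,"gripper": 1}])

```text
t: 11.15
tool_pos: [0.4771, -0.1889, 0.1818]
ee_rot: [0.0, 0.922, 0.387, 0.001]
wrist_force: [3.1, 2.0, 3.8]
opening: 0.137
```

```bash
python3 - <<'E'
from cell import env,eyes
from h import *
p,d=eyes.camera("side"); q=cloud("side",d,eyes.calibration("side")).reshape(-1,3)
r=q[(np.hypot(q[:,0]-.476,q[:,1]+.188)<.07)&(q[:,2]>.165)&(q[:,2]<.174)]; print(cv2.minAreaRect((r[:,:2]*1000).astype(np.float32)))
s=env.observe(); q=s["ee_rot"]; print(s["t"],s["tool_pos"],2*np.degrees(np.arctan2(q[2],q[1])),s["wrist_force"],s["opening"])
print(env.finish_job())
E
```

```text
((471.8258361816406, -190.88088989257812), (19.05272674560547, 98.94009399414062), 46.171016693115234)
11.2 [ 0.4771185  -0.18888227  0.18182323] 45.54224714878963 [3.24519565 1.91962385 5.88230156] 0.13117704080306808
the job is handed in; nothing more can be done
None
```

I pushed the lid to its hard stop, then gripped the mirror's tab, turned the mirror about 39.4° (0.688 rad) and handed in at 11.2 s with the gripper still holding it.

- **Lid:** at the stop the tool stood still at y = 0.145 while the push rose to 21 N. The lid's fitted outline then measured 130 x 220 mm, and the pictures show it covering the box.
- **Mirror angle:** the target yaw was about 45.7°; the views gave 45.66 to 45.8°. The tool held 45.5° without drifting over the last 0.6 s.
- **Disagreement between measurements:** the frame-top fits gave 45.6° (wrist), 45.8 then 46.2° (side) and 44.7° (scene, few points). The scene's fit of the mirror body, partly hidden, gave 38 to 41°, which I discounted. I could not see the stand camera's own picture, so the centring of the mark rests on this geometry.
- **Other items:** the mug, deodorant stick and scraper looked unmoved in the pictures. The hold force on the wrist was about 7 N.

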